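# Seat a stage insert on its hidden locating pin and hold it down

## Robot

A 6-joint arm with a two-finger parallel gripper is mounted at the origin on the work surface. World frame = base frame: x ahead of the robot, y to its left, z up, the work surface at z = 0. Lengths are in m, angles in rad, forces in N, time in s.
With the tool pointing down it reaches from about 0.425 to 0.95 m from the base axis. Payload 3.5 kg.
Tool frame: the origin (TCP) lies at the very end of the fingers, on their centre line; the grasp point (between the pads) lies 19 mm behind it; y points along the fingers, z is the direction in which the jaws open and shut, and the axes are right-handed (so a half turn about y gives the same grasp; the last joint's range is limited). The gripper opens to 85 mm and grips with 20 to 120 N. Pads are 22 mm wide; open, the fingers measure 114 mm over their backs; the gripper's body (76 mm by 85 mm) begins 54 mm behind the grasp point. The pads swing forward as they close: fully open they stand 13 mm farther back than shut.
Start: joints at [1.188, 0.286, 1.577, -0, 1.279, -0.15], TCP at [0.156, 0.657, 0.231] pointing down, gripper open.
Joint ranges: [-2.77, 2.77], [-0.9, 2.22], [0.21, 2.48], [-1.53, 4.67], [0.24, 2.81], [-2.84, 2.84]. Speed limits (rad/s): [2.79, 2.79, 3.14, 3.14, 3.14, 3.14].

## Interface

Orientations are given as a unit quaternion [x, y, z, w].
In Python, from plant import ctrl, cams gives the robot as it stands.
- The arm moves only by the tool play_rows, never from a script. Its argument "steps" is a list of rows, each an object of numbers: "claw": the finger opening in cm, from 0 to 8.54; "tx", "ty", "tz": the shift along the tool's x, y, z in cm; "ax", "ay", "az": the turn, a rotation vector about the tool's x, y, z in degrees. A call has 1 to 12 rows; each row is the pose to reach, as a shift and turn from the pose commanded when the call began, along the tool's axes at that moment; what a row does not reach only later rows make up. A row lasts 1/12 s, in which the tool goes at most 41.7 mm and 7.16 degrees, less where a joint would pass 70% of its speed; a pose out of reach is approached as far as the arm can. A call with a gripper value outside its range is refused whole. The fingers move at their own pace and stop on an object; "grip_force" is the grip in N (left out, the last holds). Time passes only in rows, so rows that repeat a pose let the fingers close. It gives the time, the measured TCP pose, the force and the opening at its end, in the units of the state.
- ctrl.get_state(): the state, without advancing time (a new reading comes with each control period).
- cams.read_camera(name): name is "scene" or "top" or "wrist"; returns (picture, depth): 400x640x3 uint8, blue, green, red; 400x640 float32, m along the optical axis (not along the pixel's ray), 0 where there is no reading.
- cams.camera_model(name): a dict with "intrinsics" (3x3 intrinsics, pixels), "rvec" (rotation vector, rad) and "tvec" (3), from world to camera coordinates, as OpenCV has them; the wrist camera has in their place "tool_from_camera" (4x4, takes a point from camera to tool coordinates, whose origin is the TCP and whose axes are the tool frame's). Camera axes: x right, y down, z forward; pixel columns grow to the right and rows downward; lengths in m; the calibration is good to about 2 mm. The wrist camera is an equidistant fisheye: a pixel r from the principal point sees the ray r / f radians off the axis. A picture is of the moment at which its call begins: read the wrist's pose just before it. camera_model takes no time and is no camera call.
- ctrl.sign_off(): hands the job in, once; it reports no verdict.
The state is a dict: "time": time; "qpos": joint angles; "dq": joint speeds; "joint_efforts": joint torques, N m; "eef_pos": TCP position; "tcp_rot": TCP orientation; "contact_force": force on the tool from outside, world axes, zero at the start; "wrist_torque": the same for the moment, N m; "opening": opening from 0.0 (shut) to 1.0 (fully open).
Only numpy, scipy, OpenCV 4.12 (cv2) and the standard library are available. Lean on these libraries where they do the work, as an engineer would, in place of code of your own. Each camera call takes 0.05 s, during which the arm holds its last target.

## Task

Pick up the thick black insert plate by its grip fin, slide it nose first along the stage's guide rails and under the lens bridge until the hole in its nose drops over the locating pin, then press it down so that the sprung seat is fully at its bottom stop. Finish while still holding the insert pressed fully down with the gripper (I will tighten the clamp screws while you hold it), and leave the other things on the bench where they are.

Things in the scene. Friction and masses are not known exactly. Their poses are not given: they have to be found in the camera images.
- insert: Black metal insert plate, 130 (x) by 90 (y) by 12 mm thick, about 0.25 kg, lying flat on the bench at the start. Origin: centre of its underside; z up. A round 44 mm opening at the centre; a grip fin on top towards -x; a round locating hole through its nose at +x.
- insert_fin (a point): Grip point in the insert's upright fin, at x = -43 mm, y = 0, z = 37 mm of the insert. The fin is 34 mm long (along the insert's x), 10 mm thick (along its y) and stands 35 mm above the plate's top face (up to z = 47 mm): pinch it across its thickness, from above.
- insert_hole (a point): Centre of the locating hole's lower mouth, on the underside of the insert at x = +48 mm, y = 0. The hole is 10.5 mm in diameter and goes right through.
- stage: Grey sample stage fixed to the bench, base 166 (x) by 124 (y) by 28 mm. Origin: centre of its underside, at bench height; z up. The insert goes in along the stage's +x, which points roughly away from the robot, and ends with its origin over the stage's origin and its x along the stage's x, so its fin is on the robot's side of the bridge.
- seat_top (a point): Centre of the top of the stage's sprung aluminium seat when up, 45 mm above the bench over the stage's origin; the seat is 130 (x) by 90 mm (y). Beside it run two guide rails along the stage's x, 95 mm apart inside, from x = -65 to +59 mm, their tops 58 mm above the bench.
- pin_tip (a point): Top of the steel locating pin fixed in the stage, at stage x = +48 mm, y = 0, z = 53 mm: 8 mm in diameter with a 2.5 mm tapered tip (4 mm across at the top), upright. It stands 8 mm above the seat when the seat is up and 13 mm when it is down. It lies beyond the bridge and is hidden once the insert covers it.
- bridge (a point): Middle of the underside of the lens bridge, a bar across the stage 24 mm wide (stage x = +6 to +30 mm), underside 87 mm and top 99 mm above the bench, on two legs 124 mm apart inside; a lens barrel, 28 mm across, stands on it up to 120 mm.
- seat (a joint): How far the sprung seat is pressed down, in m: 0 up, 0.005 at its bottom stop. Its spring starts to give at about 4 N and it takes about 9.5 N in all (push plus the weight of the insert) to reach the stop, which is hard: push a few N more; the insert's own weight does not move it.
- objective: Bystander: metal microscope objective standing upright, 30 mm across, 45 mm tall, between insert and stage. Origin: centre of its underside.
- dish: Bystander: clear covered dish, 58 mm across, 15 mm tall. Origin: centre of its underside.
- spare_frame: Bystander: thin black frame, 120 by 90 by 6 mm, with a rectangular window and no fin. Origin: centre of its underside.
- slide_box: Bystander: yellow slide box, 85 by 100 by 34 mm. Origin: centre of its underside.
- tube_stand: Bystander: round blue stand, 70 mm across, holding an upright tube, 112 mm tall. Origin: centre of its underside.
- case: Bystander: dark rounded carrying case, 110 by 75 by 40 mm. Origin: centre of its underside.
- wash_bottle: Bystander: white bottle, 60 mm across, 140 mm tall. Origin: centre of its underside.
Mind the look-alikes: they are no part of the job. Leave any pink look-alike of the insert alone.

How it is judged:
By the outcome, as a careful person would: the job done as asked, in the order asked, and still so for the second after the job is handed in, while the arm keeps its last pose, push and grip.
It also fails if it takes over 45 s, if anything falls off the work surface, if the arm or the gripper's body presses on something with over 40 N, if the wrist force passes 120 N, or if a joint passes its speed limit or range.

## Working session

There is one attempt and no reset: what is moved stays moved. The work goes in short steps, Python scripts to look and compute and a tool call to move; the robot and the scene stay as the last step left them, time stands still between calls to the robot, and variables do not carry over. Pictures are saved under pics/ and viewed, and the job is handed in when it is done.

Besides the shell and the picture viewer there is one more tool, called by a JSON object that holds its "api" and its "payload", one argument or row to a line. play_rows: Moves the arm, as the interface text tells. Its arguments: {"type":"object","properties":{"steps":{"type":"array","items":{"type":"object","properties":{"claw":{"type":"number"},"tx":{"type":"number"},"ty":{"type":"number"},"tz":{"type":"number"},"ax":{"type":"number"},"ay":{"type":"number"},"az":{"type":"number"}}}},"grip_force":{"type":"number"}},"required":["steps"]}

```bash
ls; mkdir -p pics
python3 - <<'E'
from plant import ctrl, cams
import cv2
print(ctrl.get_state())
for n in ("scene","top","wrist"):
    p,d=cams.read_camera(n); cv2.imwrite(f"pics/{n}0.png",p); print(n,cams.camera_model(n))
E
```

```text
pics
{'time': 0.0, 'qpos': array([ 1.18801191e+00,  2.87196886e-01,  1.57815132e+00,  1.97629972e-05,
        1.27858644e+00, -1.50019521e-01]), 'dq': array([ 4.39346000e-04, -4.67300955e-05, -9.97592390e-04, -4.73899738e-04,
        1.40060945e-03,  6.71322667e-05]), 'joint_efforts': array([-9.03390064e-04, -4.05996072e+01, -2.92615646e+01, -1.91630170e-04,
        6.11283205e-03,  8.82675522e-06]), 'eef_pos': array([0.15543821, 0.65619928, 0.22994025]), 'tcp_rot': array([ 0.70311968, -0.08233556,  0.08188668, -0.70152558]), 'contact_force': array([-0.13390978, -0.43295033,  0.71438828]), 'wrist_torque': array([ 0.04204599, -0.02781081, -0.00688069]), 'opening': 0.9959509418298502}
scene {'intrinsics': array([[428.74084887,   0.        , 317.6934544 ],
       [  0.        , 428.74084887, 200.45993849],
       [  0.        ,   0.        ,   1.        ]]), 'rvec': array([ 0.93666623,  2.58659356, -0.92543763]), 'tvec': array([ 0.45660569, -0.23785748,  1.36887439])}
top {'intrinsics': array([[384.62785738,   0.        , 325.36579085],
       [  0.        , 384.62785738, 206.99225016],
       [  0.        ,   0.        ,   1.        ]]), 'rvec': array([ 2.18377129, -2.18055202,  0.12840969]), 'tvec': array([-0.02138085,  0.59794403,  1.06643539])}
wrist {'intrinsics': array([[309.70691629,   0.        , 324.13451363],
       [  0.        , 309.70691629, 198.30611278],
       [  0.        ,   0.        ,   1.        ]]), 'tool_from_camera': array([[ 1.34964735e-03,  9.60384181e-01,  2.78676164e-01,
        -7.10029327e-02],
       [-8.66596508e-04, -2.78675190e-01,  9.60385021e-01,
        -1.43311093e-01],
       [ 9.99998714e-01, -1.53768089e-03,  4.56152347e-04,
         1.08514716e-03],
       [ 0.00000000e+00,  0.00000000e+00,  0.00000000e+00,
         1.00000000e+00]])}
```

View pics/scene0.png

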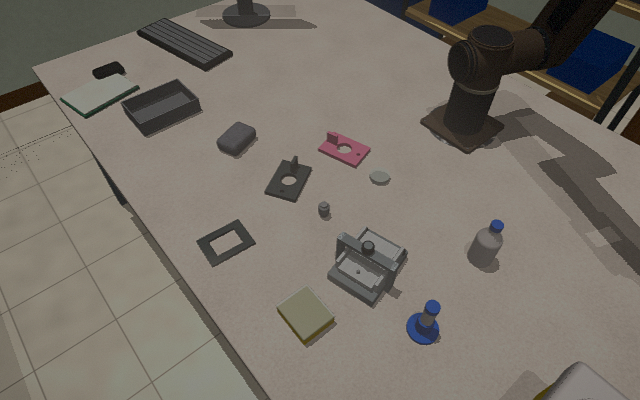

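View pics/top0.png

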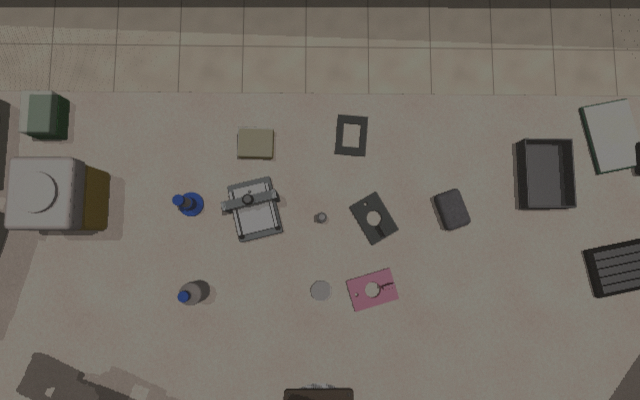

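View pics/wrist0.png

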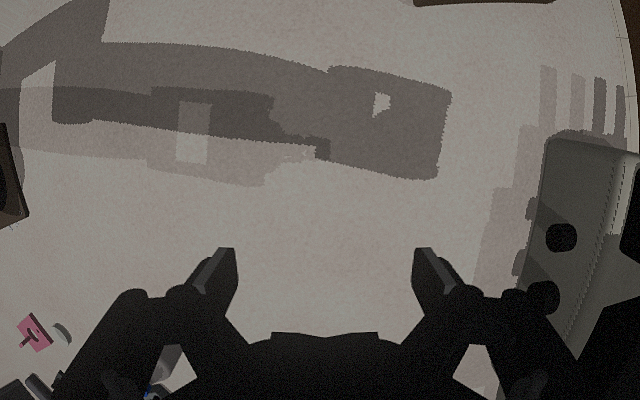

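Candidates for the insert in the top view are the black plate with fin at (373,218), the pink look-alike at (372,290), the thin black frame at (351,135) and the dark case at (451,209). By the description I choose (373,218). The stage is at (254,210) and the objective at (320,217). Next I check a close crop.

```bash
cat > h.py <<'E'
import numpy as np, cv2
from plant import ctrl, cams
from scipy.spatial.transform import Rotation as R
def model(n):
    m=cams.camera_model(n); K=m["intrinsics"]; Rm=cv2.Rodrigues(np.array(m["rvec"]))[0]; return K,Rm,np.array(m["tvec"])
def ray(n,uv,z):
    K,Rm,t=model(n); d=Rm.T@np.linalg.solve(K,[uv[0],uv[1],1.]); c=-Rm.T@t
    return c+d*(z-c[2])/d[2]
def proj(n,P):
    K,Rm,t=model(n); p=K@(Rm@np.array(P)+t); return p[:2]/p[2]
def cloud(n,d):
    K,Rm,t=model(n); v,u=np.mgrid[:d.shape[0],:d.shape[1]]
    c=np.stack([(u-K[0,2])/K[0,0]*d,(v-K[1,2])/K[1,1]*d,d],-1)
    return (c-t)@Rm
E
python3 - <<'E'
from h import *
p,d=cams.read_camera("top"); np.save("topd.npy",d); cv2.imwrite("topraw.png",p)
p2,d2=cams.read_camera("scene"); np.save("scd.npy",d2)
a=cv2.resize(p[185:255,340:410],None,fx=8,fy=8,interpolation=cv2.INTER_CUBIC)
b=cv2.resize(p[170:250,215:295],None,fx=7,fy=7,interpolation=cv2.INTER_CUBIC)
cv2.imwrite("pics/ins.png",cv2.convertScaleAbs(a,alpha=1.8)); cv2.imwrite("pics/stage.png",cv2.convertScaleAbs(b,alpha=1.5))
a=cv2.resize(p2[150:205,260:345],None,fx=8,fy=8,interpolation=cv2.INTER_CUBIC)
b=cv2.resize(p2[225:305,320:410],None,fx=7,fy=7,interpolation=cv2.INTER_CUBIC)
cv2.imwrite("pics/ins_s.png",cv2.convertScaleAbs(a,alpha=1.8)); cv2.imwrite("pics/stage_s.png",cv2.convertScaleAbs(b,alpha=1.5))
C=cloud("top",d)
for uv in [(373,200),(300,250),(365,218),(250,222),(320,217),(248,199)]: print(uv,C[uv[1],uv[0]].round(4), ray("top",uv,0).round(3))
E
```

```text
(373, 200) [ 0.6206 -0.1596  0.0097] [ 0.622 -0.161  0.   ]
(300, 250) [ 0.4758  0.0522 -0.0009] [0.476 0.052 0.   ]
(365, 218) [ 0.5679 -0.1354  0.0127] [ 0.569 -0.137  0.   ]
(250, 222) [0.5539 0.1897 0.0448] [0.556 0.198 0.   ]
(320, 217) [ 0.5683 -0.0052  0.0439] [ 0.571 -0.005  0.   ]
(248, 199) [0.6098 0.1833 0.1181] [0.624 0.205 0.   ]
```

View pics/ins.png

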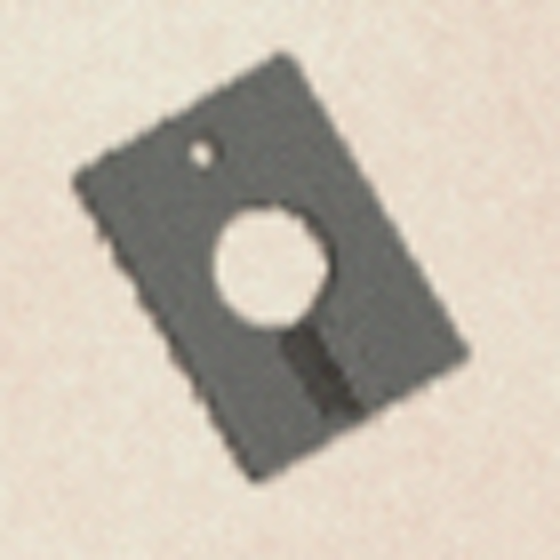

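View pics/stage.png

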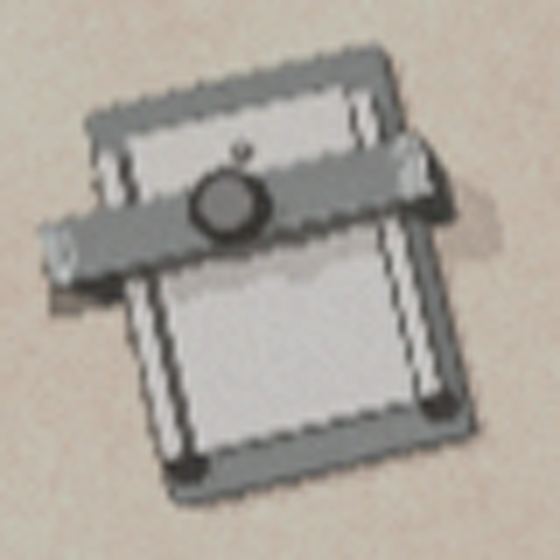

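View pics/stage_s.png

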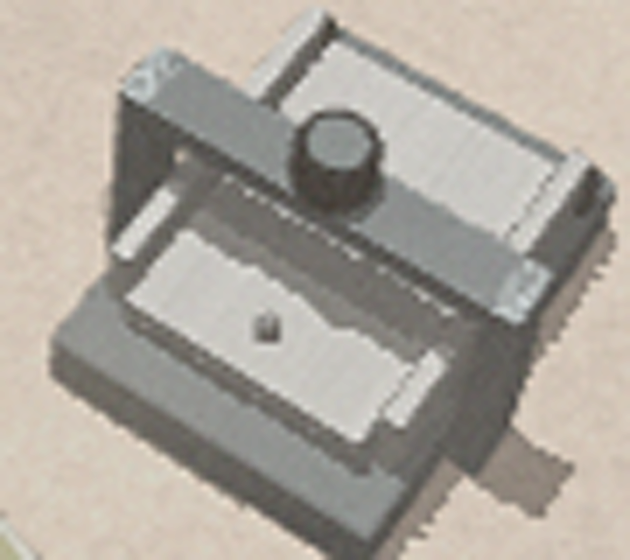

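The crop confirms the choice: black plate with fin at crop (320,370), nose hole at (202,153) and 44 mm opening at (271,266). In the stage crop, the pin is at (241,152), the lens at (230,205) and the entry edge at the bottom. Now measuring poses.

Run:
```python
from h import *
p=cv2.imread("topraw.png"); d=np.load("topd.npy"); C=cloud("top",d)
f=lambda x,y,s,u0,v0:((x+.5)/s-.5+u0,(y+.5)/s-.5+v0)
# insert from picture points
cs=[ray("top",f(x,y,8,340,185),.012)[:2] for x,y in [(285,52),(468,352),(256,482),(75,180)]]
print("corners mean",np.mean(cs,0).round(4),"sides",[np.linalg.norm(cs[i]-cs[i-1]).round(4) for i in range(4)])
for i in (1,3):
    e=(cs[i-1]-cs[i]) if i==1 else cs[3]-cs[2]; print("yaw long",np.degrees(np.arctan2(e[1],e[0])))
bh=ray("top",f(271,266,8,340,185),.006)[:2]; lh=ray("top",f(202,153,8,340,185),.006)[:2]
print("bighole",bh.round(4),"lochole",lh.round(4),np.degrees(np.arctan2(*(lh-bh)[::-1])),np.linalg.norm(lh-bh))
def rect(m,C):
    r=cv2.minAreaRect((C[m][:,:2]*1000).astype(np.float32)); return np.round(r[0],1),np.round(r[1],1),round(r[2],2),m.sum()
for nm,C,n in (("top",C,"top"),("scene",cloud("scene",np.load("scd.npy")),"scene")):
    X,Y,Z=C[...,0],C[...,1],C[...,2]
    st=(abs(X-.575)<.15)&(abs(Y-.18)<.13)
    print(nm,"bench z",np.median(Z[(abs(X-.48)<.01)&(abs(Y-.03)<.02)]))
    for lab,lo,hi in (("base",.022,.034),("seat",.041,.049),("rails",.054,.061),("bridge",.094,.104),("lens",.115,.125)):
        print(lab,rect(st&(Z>lo)&(Z<hi),C), np.median(Z[st&(Z>lo)&(Z<hi)]))
    ii=(abs(X-.57)<.1)&(abs(Y+.16)<.1)
    print("insert",rect(ii&(Z>.008)&(Z<.016),C),"fin",rect(ii&(Z>.040)&(Z<.055),C),C[ii&(Z>.04)].mean(0))
    print("objective",rect((abs(X-.57)<.04)&(abs(Y)<.04)&(Z>.035),C))
pt=ray("top",f(241,150,7,215,170),.053); print("pin",pt)
print("pin scene",ray("scene",f(267,322,7,320,225),.053))
print("lens",ray("top",f(230,205,7,215,170),.120), ray("scene",f(342,137,7,320,225),.120))
```

```text
corners mean [ 0.5686 -0.1599] sides [np.float64(0.0901), np.float64(0.1269), np.float64(0.0903), np.float64(0.1265)]
yaw long 30.784866089084847
yaw long 30.664972683010816
bighole [ 0.5689 -0.1608] lochole [ 0.6102 -0.1361] 30.977050727179826 0.048094988636855
top bench z 0.0003475758746771531
base (array([595. , 180.5]), array([166.3, 146.2]), 14.1, np.int64(605)) 0.02780730481412318
seat (array([591.7, 178.9]), array([138.8, 143.7]), 12.35, np.int64(1152)) 0.04498689087040904
rails (array([592.2, 179.9]), array([123.9, 146.5]), 14.16, np.int64(206)) 0.057806077852432414
bridge (array([611.6, 185.6]), array([ 25.5, 147.9]), 13.89, np.int64(425)) 0.09901125837025296
lens (array([612.3, 185.8]), array([25.7, 25.5]), 63.11, np.int64(88)) 0.11954723345452534
insert (array([ 570.6, -161. ]), array([129.8,  91.1]), 30.44, np.int64(1076)) fin (array([ 533.6, -182.3]), array([33.7, 10.3]), 30.95, np.int64(50)) [ 0.53340572 -0.18170514  0.0471002 ]
objective (array([570.3,  -9.5]), array([25.5, 25.4]), 0.14, np.int64(81))
scene bench z 0.0029236857676742944
base (array([596. , 183.8]), arr
[... 156 characters left out ...]
4
rails (array([592.3, 183.3]), array([125., 146.]), 14.06, np.int64(232)) 0.05913052789485969
bridge (array([613.3, 187.3]), array([ 27.8, 148.3]), 14.12, np.int64(582)) 0.1010543274632321
lens (array([612.9, 188.7]), array([26.1, 26.3]), 45.5, np.int64(115)) 0.12204535657482488
insert (array([ 554. , -169.5]), array([176.4,  91.9]), 31.0, np.int64(810)) fin (array([ 535., -179.]), array([35.2, 11.1]), 27.28, np.int64(49)) [ 0.53668208 -0.17782685  0.04742351]
objective (array([573.9,  -5.4]), array([24.7, 28.1]), 29.14, np.int64(89))
pin [0.6398646  0.19273508 0.053     ]
pin scene [0.64085592 0.19368148 0.053     ]
lens [0.60996648 0.18447508 0.12      ] [0.60860601 0.18570859 0.12      ]
```

Insert: centre ≈ (0.570, -0.161), yaw ≈ 30.8°. Stage: origin ≈ (0.595, 0.181), yaw ≈ 14.1°. Next, working out the first moves.

```bash
cat >> h.py <<'E'
def down(yaw,flip=1):
    # tool y = -Z, tool z (jaws) horizontal = flip * y-axis of heading yaw(deg); x = y cross z
    a=np.radians(yaw); z=flip*np.array([-np.sin(a),np.cos(a),0]); y=np.array([0,0,-1.]); x=np.cross(y,z)
    return R.from_matrix(np.stack([x,y,z],1))
def delta(P,Rt,s=None):
    s=s or ctrl.get_state(); R0=R.from_quat(s["tcp_rot"])
    t=R0.inv().apply(np.array(P)-s["eef_pos"])*100; w=np.degrees((R0.inv()*Rt).as_rotvec())
    return t.round(2),w.round(2)
E
python3 - <<'E'
from h import *
s=ctrl.get_state(); M=R.from_quat(s["tcp_rot"]).as_matrix(); print(M.round(3))
for fl in (1,-1):
    print(fl, delta([.48,.25,.23],down(30.8,fl)), delta([.533,-.1825,.13],down(30.8,fl)))
E
```

```text
[[ 0.973 -0.     0.231]
 [-0.231 -0.001  0.973]
 [-0.    -1.    -0.001]]
1 (array([ 40.95,   0.09, -32.07]), array([ 6.000e-02, -4.414e+01, -3.000e-02])) (array([ 56.08,  10.14, -72.92]), array([ 6.000e-02, -4.414e+01, -3.000e-02]))
-1 (array([ 40.95,   0.09, -32.07]), array([4.0000e-02, 1.3586e+02, 7.0000e-02])) (array([ 56.08,  10.14, -72.92]), array([4.0000e-02, 1.3586e+02, 7.0000e-02]))
```

{"api": "play_rows", "payload": {
  "steps": [
    {"claw": 8, "tx": 4, "tz": -3, "ay": -5},
    {"claw": 6, "tx": 8, "tz": -6, "ay": -10},
    {"claw": 5, "tx": 11.5, "tz": -9, "ay": -15},
    {"claw": 5, "tx": 15, "tz": -11.5, "ay": -20},
    {"claw": 5, "tx": 18, "tz": -14, "ay": -25},
    {"claw": 5, "tx": 21, "tz": -16.5, "ay": -30},
    {"claw": 5, "tx": 24, "tz": -19, "ay": -35},
    {"claw": 5, "tx": 27.5, "tz": -21.5, "ay": -40},
    {"claw": 5, "tx": 31, "tz": -24, "ay": -44},
    {"claw": 5, "tx": 34, "tz": -27, "ay": -44.1},
    {"claw": 5, "tx": 38, "tz": -30, "ay": -44.1},
    {"claw": 5, "tx": 41, "tz": -32, "ay": -44.1}
  ]
}}

```text
invalid input at $.steps[0]: expected keys claw, tx, ty, tz, ax, ay, az
```

Run:
```python
from h import *
s=ctrl.get_state(); print(s["eef_pos"],s["qpos"],s["opening"])
print(delta([.533,-.1825,.13],down(30.8,1)))
```

```text
[0.15558393 0.6564993  0.23062754] [ 1.18799014e+00  2.86764255e-01  1.57741498e+00 -1.62246863e-05
  1.27856252e+00 -1.49985050e-01] 1.000711756180143
(array([ 56.08,  10.14, -72.92]), array([ 6.000e-02, -4.414e+01, -3.000e-02]))
```

{"api": "play_rows", "payload": {
  "steps": [
    {"claw": 8, "tx": 3, "ty": 0, "tz": -2, "ax": 0, "ay": -4, "az": 0},
    {"claw": 6, "tx": 6.5, "ty": 0, "tz": -5, "ax": 0, "ay": -9, "az": 0},
    {"claw": 5, "tx": 10, "ty": 0, "tz": -8, "ax": 0, "ay": -14, "az": 0},
    {"claw": 5, "tx": 13.5, "ty": 0, "tz": -10.5, "ax": 0, "ay": -19, "az": 0},
    {"claw": 5, "tx": 17, "ty": 0, "tz": -13, "ax": 0, "ay": -24, "az": 0},
    {"claw": 5, "tx": 20.5, "ty": 0, "tz": -15.5, "ax": 0, "ay": -29, "az": 0},
    {"claw": 5, "tx": 24, "ty": 0, "tz": -18.5, "ax": 0, "ay": -34, "az": 0},
    {"claw": 5, "tx": 27.5, "ty": 0, "tz": -21.5, "ax": 0, "ay": -39, "az": 0},
    {"claw": 5, "tx": 31, "ty": 0, "tz": -24.5, "ax": 0, "ay": -43, "az": 0},
    {"claw": 5, "tx": 34.5, "ty": 0, "tz": -27, "ax": 0, "ay": -44.1, "az": 0},
    {"claw": 5, "tx": 38, "ty": 0, "tz": -30, "ax": 0, "ay": -44.1, "az": 0},
    {"claw": 5, "tx": 41, "ty": 0, "tz": -32, "ax": 0, "ay": -44.1, "az": 0}
  ]
}}

```text
time: 1.25
eef_pos: [0.4646, 0.2689, 0.2315]
tcp_rot: [-0.682, -0.188, 0.187, 0.682]
contact_force: [0.6, 0.5, 0.0]
opening: 0.588
```

Run:
```python
from h import *
s=ctrl.get_state(); print(s["eef_pos"],s["qpos"],s["opening"])
print(delta([.533,-.1825,.13],down(30.8,1)))
```

```text
[0.46456923 0.2688707  0.23152143] [ 3.35520539e-01 -1.99362369e-02  1.91585323e+00  5.84697951e-05
  1.24528947e+00 -1.77222033e+00] 0.5876429755109489
(array([-17.21,  10.15, -42.29]), array([ 0.  , -0.04,  0.02]))
```

{"api": "play_rows", "payload": {
  "steps": [
    {"claw": 5, "tx": -1.5, "ty": 0.5, "tz": -3.4, "ax": 0, "ay": 0, "az": 0},
    {"claw": 5, "tx": -3, "ty": 1.5, "tz": -7, "ax": 0, "ay": 0, "az": 0},
    {"claw": 5, "tx": -4.6, "ty": 2.5, "tz": -10.6, "ax": 0, "ay": 0, "az": 0},
    {"claw": 5, "tx": -6.2, "ty": 3.5, "tz": -14.2, "ax": 0, "ay": 0, "az": 0},
    {"claw": 5, "tx": -7.8, "ty": 4.5, "tz": -17.8, "ax": 0, "ay": 0, "az": 0},
    {"claw": 5, "tx": -9.4, "ty": 5.5, "tz": -21.4, "ax": 0, "ay": 0, "az": 0},
    {"claw": 5, "tx": -11, "ty": 6.5, "tz": -25, "ax": 0, "ay": 0, "az": 0},
    {"claw": 5, "tx": -12.6, "ty": 7.5, "tz": -28.6, "ax": 0, "ay": 0, "az": 0},
    {"claw": 5, "tx": -14.2, "ty": 8.5, "tz": -32.2, "ax": 0, "ay": 0, "az": 0},
    {"claw": 5, "tx": -15.8, "ty": 9.2, "tz": -35.8, "ax": 0, "ay": 0, "az": 0},
    {"claw": 5, "tx": -17.2, "ty": 10, "tz": -39, "ax": 0, "ay": 0, "az": 0},
    {"claw": 5, "tx": -17.6, "ty": 10, "tz": -39.9, "ax": 0, "ay": 0, "az": 0}
  ]
}}

```text
time: 2.25
eef_pos: [0.5163, -0.1663, 0.13]
tcp_rot: [0.682, 0.186, -0.187, -0.682]
contact_force: [-0.7, 0.5, 0.8]
opening: 0.587
```

{"api": "play_rows", "payload": {
  "steps": [
    {"claw": 4, "tx": 0, "ty": 0, "tz": 0, "ax": 0, "ay": 0, "az": 0},
    {"claw": 4, "tx": 0, "ty": 0, "tz": 0, "ax": 0, "ay": 0, "az": 0},
    {"claw": 4, "tx": 0, "ty": 0, "tz": 0, "ax": 0, "ay": 0, "az": 0}
  ]
}}

```text
time: 2.5
eef_pos: [0.5167, -0.1609, 0.1315]
tcp_rot: [-0.682, -0.188, 0.188, 0.682]
contact_force: [-0.2, -0.5, 0.6]
opening: 0.467
```

Run:
```python
from h import *
s=ctrl.get_state(); print(s["eef_pos"],s["qpos"],s["opening"],s["contact_force"])
p,d=cams.read_camera("wrist"); cv2.imwrite("pics/w1.png",cv2.convertScaleAbs(p,alpha=1.5)); np.save("w1d.npy",d)
print(delta([.533,-.1825,.018],down(30.8,1)))
```

```text
[ 0.51668548 -0.16087799  0.13150763] [-4.89606694e-01  9.91631475e-02  1.98747722e+00  5.00428808e-04
  1.05518773e+00 -2.59854002e+00] 0.4668775352845709 [-0.24454241 -0.48381182  0.56384478]
(array([ 0.27, 11.36, -2.71]), array([-0.  ,  0.06,  0.02]))
```

View pics/w1.png

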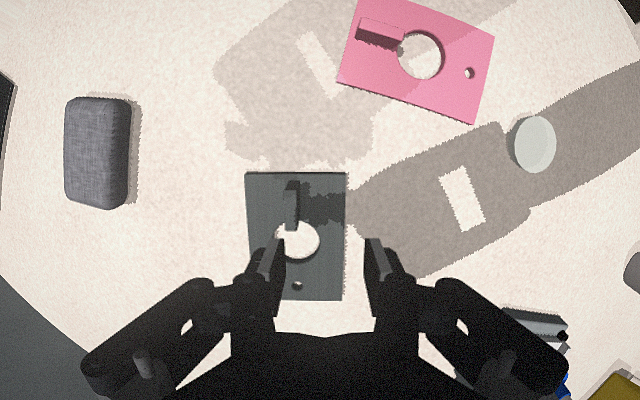

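Wrist view: the black insert is at (295,235), its fin at (291,205) and its nose hole at (297,286), between the fingers. The pink one is at (418,60), well clear. I'll refine the fin from this view.

```bash
cat >> h.py <<'E'
def wdirs(shape=(400,640)):
    m=cams.camera_model("wrist"); K=m["intrinsics"]; T=np.array(m["tool_from_camera"])
    v,u=np.mgrid[:shape[0],:shape[1]].astype(float); x=u-K[0,2]; y=v-K[1,2]; r=np.hypot(x,y)+1e-9; th=r/K[0,0]
    return np.stack([np.sin(th)*x/r,np.sin(th)*y/r,np.cos(th)],-1),T
def wcloud(d,s):
    D,T=wdirs(d.shape); c=D/np.maximum(D[...,2:],.05)*d[...,None]
    tool=c@T[:3,:3].T+T[:3,3]; return tool@R.from_quat(s["tcp_rot"]).as_matrix().T+s["eef_pos"]
def wray(uv,z,s):
    D,T=wdirs(); d=D[int(round(uv[1])),int(round(uv[0]))]; Q=R.from_quat(s["tcp_rot"]).as_matrix()
    o=Q@T[:3,3]+s["eef_pos"]; w=Q@T[:3,:3]@d; return o+w*(z-o[2])/w[2]
E
python3 - <<'E'
from h import *
s=ctrl.get_state(); d=np.load("w1d.npy"); C=wcloud(d,s); X,Y,Z=C[...,0],C[...,1],C[...,2]
print("bench",np.median(Z[150:170,150:200]))
v,u=np.mgrid[:400,:640]
reg=(u>240)&(u<350)&(v>165)&(v<305)
def rect(m): 
    r=cv2.minAreaRect((C[m][:,:2]*1000).astype(np.float32)); return np.round(r[0],1),np.round(r[1],1),round(r[2],2),m.sum()
m=reg&(Z>.043)&(Z<.052)&(v<232); print("fin",rect(m),np.median(Z[m]))
m=reg&(Z>.008)&(Z<.016); print("plate",rect(m))
a,b=wray((297,286),.012,s),wray((298,240),.012,s); print(a,b,np.degrees(np.arctan2(a[1]-b[1],a[0]-b[0])))
E
```

```text
bench 0.0007639733291314177
fin (array([ 534.4, -179.5]), array([34.1, 10.5]), 29.36, np.int64(575)) 0.047667611008933714
plate (array([ 572.1, -157.7]), array([131. ,  90.9]), 30.16, np.int64(8382))
[ 0.61364662 -0.13318024  0.012     ] [ 0.56875277 -0.15671971  0.012     ] 27.669650385835528
```

{"api": "play_rows", "payload": {
  "steps": [
    {"claw": 4, "tx": 0.2, "ty": 0.5, "tz": -1.3, "ax": 0, "ay": 0.1, "az": 0},
    {"claw": 4, "tx": 0.4, "ty": 2, "tz": -2.6, "ax": 0, "ay": 0.3, "az": 0},
    {"claw": 4, "tx": 0.4, "ty": 4, "tz": -2.6, "ax": 0, "ay": 0.3, "az": 0},
    {"claw": 4, "tx": 0.4, "ty": 6, "tz": -2.6, "ax": 0, "ay": 0.3, "az": 0},
    {"claw": 4, "tx": 0.4, "ty": 8, "tz": -2.6, "ax": 0, "ay": 0.3, "az": 0},
    {"claw": 4, "tx": 0.4, "ty": 9.5, "tz": -2.6, "ax": 0, "ay": 0.3, "az": 0},
    {"claw": 4, "tx": 0.4, "ty": 10.5, "tz": -2.6, "ax": 0, "ay": 0.3, "az": 0},
    {"claw": 4, "tx": 0.4, "ty": 11.2, "tz": -2.6, "ax": 0, "ay": 0.3, "az": 0},
    {"claw": 4, "tx": 0.4, "ty": 11.2, "tz": -2.6, "ax": 0, "ay": 0.3, "az": 0},
    {"claw": 4, "tx": 0.4, "ty": 11.2, "tz": -2.6, "ax": 0, "ay": 0.3, "az": 0}
  ]
}}

```text
time: 3.38
eef_pos: [0.5339, -0.182, 0.0198]
tcp_rot: [0.682, 0.186, -0.186, -0.682]
contact_force: [-0.3, 0.2, -0.3]
opening: 0.469
```

Run:
```python
from h import *
s=ctrl.get_state(); print(s["eef_pos"],s["qpos"],s["opening"],s["contact_force"])
p,d=cams.read_camera("wrist"); cv2.imwrite("pics/w2.png",cv2.convertScaleAbs(p,alpha=1.5))
print(delta([.534,-.181,.019],down(30.5,1)))
```

```text
[ 0.53388617 -0.18201237  0.01982007] [-5.08414367e-01  3.15330417e-01  1.97391357e+00  5.04755809e-06
  8.51793713e-01 -2.61175914e+00] 0.46876898074035966 [-0.28435669  0.15826639 -0.25331767]
(array([0.05, 0.14, 0.14]), array([ 0.09, -0.  ,  0.05]))
```

View pics/w2.png

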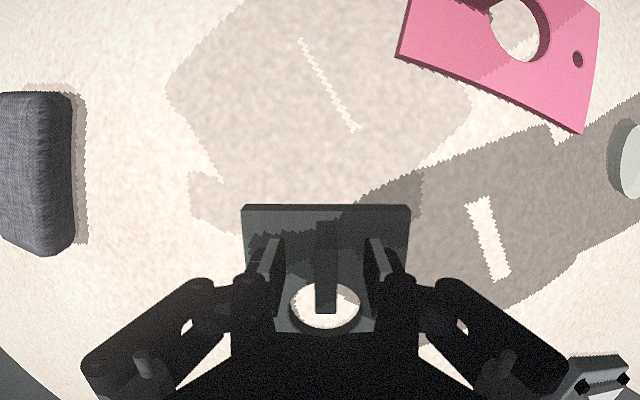

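The fin at (326,265) stands centred between the pads at (268,265) and (378,265). Closing.

{"api": "play_rows", "payload": {
  "steps": [
    {"claw": 2, "tx": 0, "ty": 0.1, "tz": 0, "ax": 0, "ay": 0, "az": 0},
    {"claw": 1.2, "tx": 0, "ty": 0.1, "tz": 0, "ax": 0, "ay": 0, "az": 0},
    {"claw": 0.5, "tx": 0, "ty": 0.1, "tz": 0, "ax": 0, "ay": 0, "az": 0},
    {"claw": 0, "tx": 0, "ty": 0.1, "tz": 0, "ax": 0, "ay": 0, "az": 0},
    {"claw": 0, "tx": 0, "ty": 0.1, "tz": 0, "ax": 0, "ay": 0, "az": 0},
    {"claw": 0, "tx": 0, "ty": 0.1, "tz": 0, "ax": 0, "ay": 0, "az": 0},
    {"claw": 0, "tx": 0, "ty": 0.1, "tz": 0, "ax": 0, "ay": 0, "az": 0},
    {"claw": 0, "tx": 0, "ty": 0.1, "tz": 0, "ax": 0, "ay": 0, "az": 0}
  ],
  "grip_force": 90
}}

```text
time: 4.1
eef_pos: [0.5342, -0.1828, 0.0194]
tcp_rot: [0.683, 0.186, -0.185, -0.682]
contact_force: [-0.3, 0.1, 5.2]
opening: 0.096
```

{"api": "play_rows", "payload": {
  "steps": [
    {"claw": 0, "tx": 0, "ty": -0.3, "tz": 0, "ax": 0, "ay": 0, "az": 0},
    {"claw": 0, "tx": 0, "ty": -1, "tz": 0, "ax": 0, "ay": 0, "az": 0},
    {"claw": 0, "tx": 0, "ty": -2.5, "tz": 0, "ax": 0, "ay": 0, "az": 0},
    {"claw": 0, "tx": 0, "ty": -4, "tz": 0, "ax": 0, "ay": 0, "az": 0},
    {"claw": 0, "tx": 0, "ty": -6, "tz": 0, "ax": 0, "ay": 0, "az": 0},
    {"claw": 0, "tx": 0, "ty": -8, "tz": 0, "ax": 0, "ay": 0, "az": 0},
    {"claw": 0, "tx": 0, "ty": -9.5, "tz": 0, "ax": 0, "ay": 0, "az": 0},
    {"claw": 0, "tx": 0, "ty": -10, "tz": 0, "ax": 0, "ay": 0, "az": 0},
    {"claw": 0, "tx": 0, "ty": -10, "tz": 0, "ax": 0, "ay": 0, "az": 0},
    {"claw": 0, "tx": 0, "ty": -10, "tz": 0, "ax": 0, "ay": 0, "az": 0}
  ]
}}

```text
time: 4.93
eef_pos: [0.5329, -0.1822, 0.1175]
tcp_rot: [-0.682, -0.185, 0.186, 0.683]
contact_force: [0.5, -1.1, -2.5]
opening: 0.096
```

Run:
```python
from h import *
s=ctrl.get_state(); print(s["eef_pos"],s["opening"],s["contact_force"],s["wrist_torque"])
p,d=cams.read_camera("wrist"); cv2.imwrite("pics/w3.png",cv2.convertScaleAbs(p,alpha=1.5))
np.save("w3d.npy",d)
p,d=cams.read_camera("scene"); np.save("s3d.npy",d); cv2.imwrite("pics/s3.png",cv2.resize(cv2.convertScaleAbs(p[80:230,220:420],alpha=1.5),None,fx=4,fy=4,interpolation=cv2.INTER_CUBIC))
```

```text
[ 0.53285024 -0.18215108  0.11749783] 0.09612064085250008 [ 0.46112844 -1.07123802 -2.47552805] [-0.01788694  0.05996349 -0.00947294]
```

View pics/w3.png

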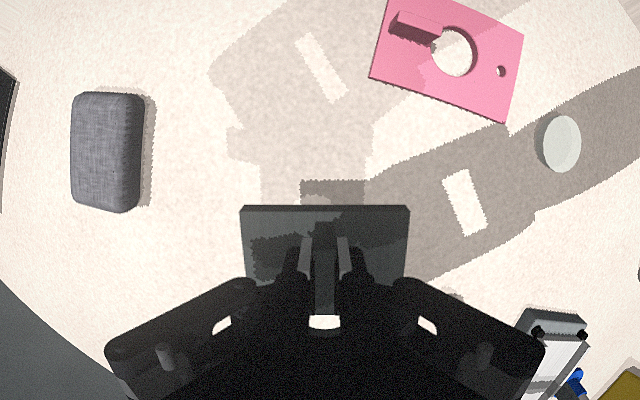

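View pics/s3.png

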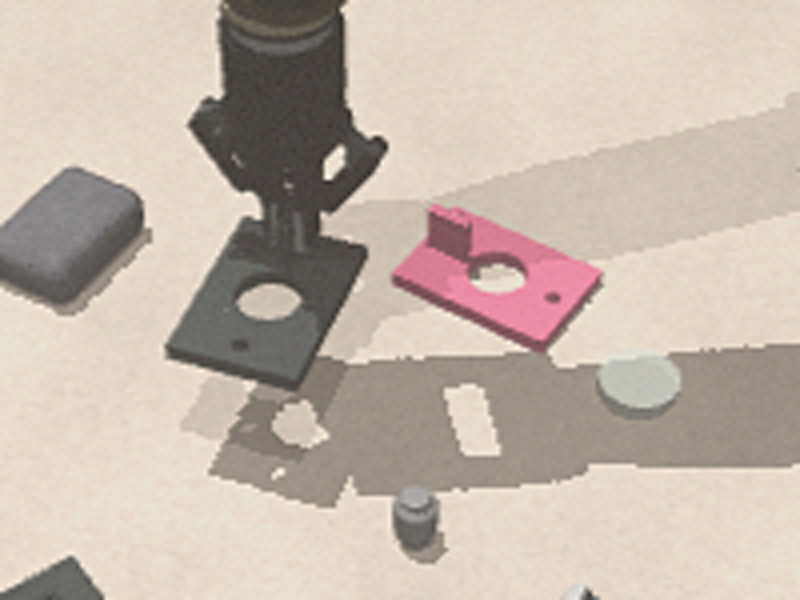

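Held: the insert is lifted level-looking, at (268,310) in the scene crop. Now measuring plate tilt and its pose in the hand.

```bash
cat >> h.py <<'E'
def plane(P):
    for _ in range(4):
        A=np.c_[P[:,:2]-P[:,:2].mean(0),np.ones(len(P))]; c=np.linalg.lstsq(A,P[:,2],rcond=None)[0]
        r=P[:,2]-A@c; P=P[abs(r)<max(2.5*np.std(r),.0008)]
    return c,P
E
python3 - <<'E'
from h import *
s=ctrl.get_state(); a=np.radians(30.5); h=np.array([np.cos(a),np.sin(a)]); l=np.array([-h[1],h[0]])
for n in ("scene","wrist"):
    C=cloud("scene",np.load("s3d.npy")) if n=="scene" else wcloud(np.load("w3d.npy"),s)
    P=C.reshape(-1,3); q=(P[:,:2]-s["eef_pos"][:2]); X=q@h; Y=q@l
    m=(abs(P[:,2]-.11)<.02)&(X>-.03)&(X<.13)&(abs(Y)<.055)
    c,Q=plane(P[m]); q=Q[:,:2]-s["eef_pos"][:2]
    print(n,len(Q),"slope along x deg",np.degrees(c[:2]@h),"along y",np.degrees(c[:2]@l),"z mean",c[2], "X",np.percentile(q@h,[0.5,99.5]),"Y",np.percentile(q@l,[.5,99.5]))
    r=cv2.minAreaRect((Q[:,:2]*1000).astype(np.float32)); print(r)
    P0=C.reshape(-1,3); b=(abs(P0[:,2])<.01)&(P0[:,0]>.4)&(P0[:,0]<.7)&(abs(P0[:,1])<.2)
    c,_=plane(P0[b]); print("bench",c[2],np.degrees(c[:2]@h),np.degrees(c[:2]@l))
E
```

```text
scene 1049 slope along x deg -0.5862460742258925 along y 0.18464700599873146 z mean 0.11143526553650884 X [-0.02194982  0.11011358] Y [-0.04479614  0.04568183]
((569.7433471679688, -159.69232177734375), (135.05413818359375, 91.52239227294922), 30.66594123840332)
bench 0.002644648227695967 -0.0406953149222329 0.01070961098499694
wrist 8063 slope along x deg -0.30949465153610317 along y 0.21965688072819156 z mean 0.10973737243014091 X [-0.02000225  0.02391785] Y [-0.0437639   0.04563742]
((534.2532958984375, -179.7407989501953), (46.71122360229492, 90.6153564453125), 30.334348678588867)
bench 0.00011942842315171436 -0.039230419049269306 0.14916554689406877
```

```bash
cat >> h.py <<'E'
O=np.array([.5951,.1806]); SY=14.1
def st(x,y,z):
    a=np.radians(SY); return np.array([O[0]+x*np.cos(a)-y*np.sin(a),O[1]+x*np.sin(a)+y*np.cos(a),z])
def instage(P):
    a=np.radians(SY); q=P[:2]-O; return np.array([q@[np.cos(a),np.sin(a)],q@[-np.sin(a),np.cos(a)],P[2]])*1000
def report():
    s=ctrl.get_state(); z=R.from_quat(s["tcp_rot"]).as_matrix()
    print("t",round(s["time"],2),"stage mm",instage(s["eef_pos"]).round(2),"yaw",np.degrees(np.arctan2(-z[0,2],z[1,2])).round(2),"F",s["contact_force"].round(2),"M",s["wrist_torque"].round(3),"op",round(s["opening"],3)); return s
E
python3 - <<'E'
from h import *
s=report(); print(s["qpos"]); print(delta(st(-.178,0,.115),down(SY)))
E
```

```text
t 5.03 stage mm [-149.17 -336.24  116.53] yaw 30.46 F [ 0.16 -1.22 -2.79] M [-0.079  0.096  0.003] op 0.095
[-5.09486126e-01  1.66433745e-01  1.94299294e+00 -9.31793196e-05
  1.03553821e+00 -2.61186935e+00]
(array([ 6.71,  0.24, 33.07]), array([-0.15, 16.36, -0.12]))
```

{"api": "play_rows", "payload": {
  "steps": [
    {"claw": 0, "tx": 0.2, "ty": 0, "tz": 1.2, "ax": 0, "ay": 1, "az": 0},
    {"claw": 0, "tx": 0.7, "ty": 0, "tz": 3.5, "ax": 0, "ay": 2, "az": 0},
    {"claw": 0, "tx": 1.4, "ty": 0, "tz": 6.5, "ax": 0, "ay": 4, "az": 0},
    {"claw": 0, "tx": 2, "ty": 0, "tz": 9.5, "ax": 0, "ay": 6, "az": 0},
    {"claw": 0, "tx": 2.6, "ty": 0, "tz": 12.5, "ax": 0, "ay": 8, "az": 0},
    {"claw": 0, "tx": 3.2, "ty": 0, "tz": 15.5, "ax": 0, "ay": 10, "az": 0},
    {"claw": 0, "tx": 3.8, "ty": 0, "tz": 18.5, "ax": 0, "ay": 12, "az": 0},
    {"claw": 0, "tx": 4.4, "ty": 0, "tz": 21.5, "ax": 0, "ay": 13.5, "az": 0},
    {"claw": 0, "tx": 5, "ty": 0, "tz": 24.5, "ax": 0, "ay": 15, "az": 0},
    {"claw": 0, "tx": 5.6, "ty": 0, "tz": 27.5, "ax": 0, "ay": 16, "az": 0},
    {"claw": 0, "tx": 6.1, "ty": 0, "tz": 30, "ax": 0, "ay": 16.4, "az": 0},
    {"claw": 0, "tx": 6.5, "ty": 0, "tz": 32, "ax": 0, "ay": 16.4, "az": 0}
  ]
}}

```text
time: 6.03
eef_pos: [0.4252, 0.128, 0.1169]
tcp_rot: [-0.702, -0.086, 0.088, 0.702]
contact_force: [0.8, -0.1, -2.8]
opening: 0.102
```

{"api": "play_rows", "payload": {
  "steps": [
    {"claw": 0, "tx": 0.3, "ty": 0, "tz": 0.8, "ax": 0, "ay": 0, "az": 0},
    {"claw": 0, "tx": 0.3, "ty": 0, "tz": 0.9, "ax": 0, "ay": 0, "az": 0},
    {"claw": 0, "tx": 0.3, "ty": 0, "tz": 0.9, "ax": 0, "ay": 0, "az": 0},
    {"claw": 0, "tx": 0.3, "ty": 0, "tz": 0.9, "ax": 0, "ay": 0, "az": 0}
  ]
}}

```text
time: 6.37
eef_pos: [0.4282, 0.1351, 0.118]
tcp_rot: [0.702, 0.086, -0.087, -0.702]
contact_force: [-0.0, -0.7, -1.5]
opening: 0.097
```

Run:
```python
from h import *
s=report(); print(s["qpos"]); print(delta(st(-.178,0,.115),down(SY)))
p,d=cams.read_camera("top"); np.save("t4d.npy",d); cv2.imwrite("t4.png",p)
s=report()
p2,d2=cams.read_camera("wrist"); np.save("w4d.npy",d2); cv2.imwrite("pics/w4.png",cv2.convertScaleAbs(p2,alpha=1.5))
cv2.imwrite("pics/t4.png",cv2.resize(cv2.convertScaleAbs(p[150:310,200:350],alpha=1.5),None,fx=4,fy=3.7,interpolation=cv2.INTER_CUBIC))
```

```text
t 6.37 stage mm [-172.91   -3.47  117.97] yaw 14.03 F [-0.01 -0.69 -1.54] M [-0.048  0.065  0.023] op 0.097
[ 7.92315555e-02 -9.34121819e-02  2.20855491e+00 -5.10040369e-04
  1.02712330e+00 -1.73611557e+00]
(array([-0.51,  0.3 ,  0.35]), array([ 0.02, -0.07, -0.04]))
t 6.42 stage mm [-172.87   -3.64  118.08] yaw 13.99 F [ 0.41  0.66 -1.98] M [-0.019  0.041 -0.013] op 0.098
```

View pics/t4.png

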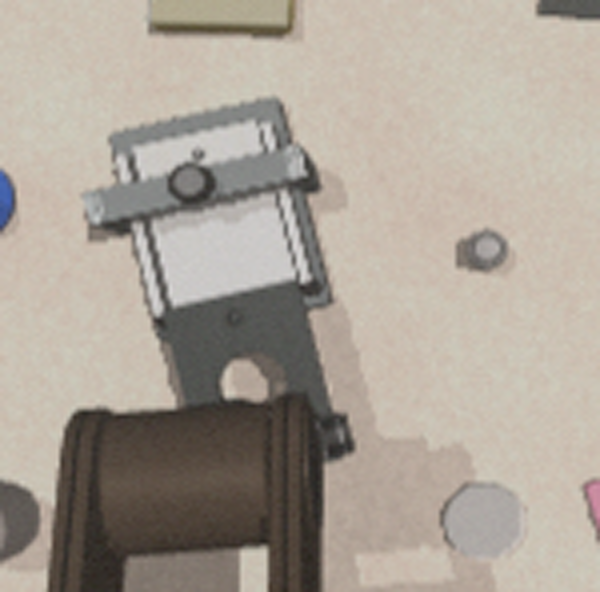

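View pics/w4.png

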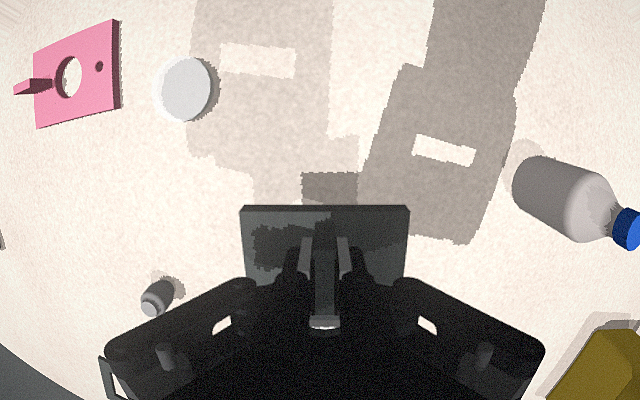

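The top crop shows the nose of the insert just before the rail ends, with its hole at (234,317) and the pin at (197,152). I'll compare both in the same image.

Run:
```python
from h import *
s=report(); d=np.load("t4d.npy"); C=cloud("top",d); P=C.reshape(-1,3)
S=np.array([instage(p) for p in P])
m=(S[:,2]>102)&(S[:,2]<117)&(S[:,0]>-145)&(S[:,0]<-55)&(abs(S[:,1])<60)
Q=S[m]; c,Q=plane(Q/1000); Q=Q*1000
print("plate n",len(Q),"z",c[2],"slope deg",np.degrees(c[:2]))
print("nose x",np.percentile(Q[:,0],[98,99.5,100]))
for lo in (-130,-115,-100,-85):
    b=Q[(Q[:,0]>lo)&(Q[:,0]<lo+15)]; print(lo,b[:,1].min().round(1),b[:,1].max().round(1),((b[:,1].min()+b[:,1].max())/2).round(2))
# hole ray
im=cv2.imread("t4.png")
g=cv2.cvtColor(im,cv2.COLOR_BGR2GRAY)
uv=((234+.5)/4-.5+200,(317+.5)/3.7-.5+150)
zt=.1085
print("hole stage",instage(ray("top",uv,zt-.003)))
# rails in new image
m=(S[:,2]>55)&(S[:,2]<60)&(abs(S[:,0])<75)&(abs(S[:,1])<60); Q=S[m]
for sg in (1,-1):
    b=Q[sg*Q[:,1]>30]; k=np.polyfit(b[:,0],b[:,1],1); print("rail",sg,b[:,1].mean(),k,b[:,0].min(),b[:,0].max())
m=(S[:,2]>43)&(S[:,2]<47)&(S[:,0]>-60)&(S[:,0]<0)&(abs(S[:,1])<55); Q=S[m]; print("seat y",Q[:,1].min(),Q[:,1].max())
m=(abs(S[:,2]-28)<2)&(abs(S[:,0])<100)&(abs(S[:,1])<70); Q=S[m]; print("base y",np.percentile(Q[:,1],[0,1,99,100]),"x",Q[:,0].min(),Q[:,0].max())
print("pin",instage(ray("top",((197+.5)/4-.5+200,(151+.5)/3.7-.5+150),.053)))
```

```text
t 6.47 stage mm [-172.83   -3.7   118.18] yaw 13.97 F [ 0.89 -0.08 -1.79] M [0.012 0.051 0.019] op 0.098
plate n 790 z 0.11060201960678605 slope deg [-0.05349054 -0.25143388]
nose x [-66.4095827  -65.595594   -65.05242538]
-130 -49.6 40.5 -4.56
-115 -50.3 40.6 -4.83
-100 -50.1 40.3 -4.89
-85 -49.5 40.4 -4.57
hole stage [-82.76500848  -3.23575517 105.5       ]
rail 1 51.90410992704906 [-5.57017263e-03  5.18495528e+01] -64.36241129107098 59.02046845797794
rail -1 -50.80948515359162 [-7.67350179e-03 -5.08893089e+01] -64.25775882441148 58.77594035141898
seat y -54.90346114288811 48.7767845493441
base y [-61.17957603 -61.03612352  61.11696951  62.25103826] x -82.76389559966482 82.53288143715228
pin [47.97237364  0.85089088 53.        ]
```

```bash
cat >> h.py <<'E'
SY=13.95; O=O+.0005*np.array([-np.sin(np.radians(SY)),np.cos(np.radians(SY))])
E
python3 - <<'E'
from h import *
s=report(); print(delta(st(-.178,0.000,.0755),down(SY)))
E
```

```text
t 6.47 stage mm [-172.82   -4.65  118.18] yaw 13.97 F [ 0.89 -0.08 -1.79] M [0.012 0.051 0.019] op 0.098
(array([-0.52,  4.27,  0.47]), array([ 0.01,  0.02, -0.02]))
```

{"api": "play_rows", "payload": {
  "steps": [
    {"claw": 0, "tx": -0.3, "ty": 0.4, "tz": 0.2, "ax": 0, "ay": 0, "az": 0},
    {"claw": 0, "tx": -0.5, "ty": 1.2, "tz": 0.4, "ax": 0, "ay": 0, "az": 0},
    {"claw": 0, "tx": -0.5, "ty": 2.2, "tz": 0.47, "ax": 0, "ay": 0, "az": 0},
    {"claw": 0, "tx": -0.5, "ty": 3.2, "tz": 0.47, "ax": 0, "ay": 0, "az": 0},
    {"claw": 0, "tx": -0.5, "ty": 3.9, "tz": 0.47, "ax": 0, "ay": 0, "az": 0},
    {"claw": 0, "tx": -0.5, "ty": 4.2, "tz": 0.47, "ax": 0, "ay": 0, "az": 0},
    {"claw": 0, "tx": -0.5, "ty": 4.2, "tz": 0.47, "ax": 0, "ay": 0, "az": 0},
    {"claw": 0, "tx": -0.5, "ty": 4.2, "tz": 0.47, "ax": 0, "ay": 0, "az": 0},
    {"claw": 0, "tx": -0.5, "ty": 4.2, "tz": 0.47, "ax": 0, "ay": 0, "az": 0}
  ]
}}

```text
time: 7.22
eef_pos: [0.4225, 0.1392, 0.0767]
tcp_rot: [0.702, 0.087, -0.086, -0.702]
contact_force: [0.4, 0.0, -2.3]
opening: 0.102
```

Run:
```python
from h import *
s=report(); print(delta(st(-.178,0.000,.0755),down(SY)))
p,d=cams.read_camera("top"); np.save("t5d.npy",d); cv2.imwrite("t5.png",p)
p2,d2=cams.read_camera("scene"); cv2.imwrite("pics/s5.png",cv2.resize(cv2.convertScaleAbs(p2[180:310,310:450],alpha=1.5),None,fx=5,fy=4.5,interpolation=cv2.INTER_CUBIC))
cv2.imwrite("pics/t5.png",cv2.resize(cv2.convertScaleAbs(p[160:260,210:310],alpha=1.5),None,fx=6,fy=6,interpolation=cv2.INTER_CUBIC))
C=cloud("top",d).reshape(-1,3)
S=np.array([instage(q) for q in C])
m=(S[:,2]>62)&(S[:,2]<74)&(S[:,0]>-145)&(S[:,0]<-60)&(abs(S[:,1])<60)
c,Q=plane(S[m]/1000); Q*=1000; print("plate z",c[2],np.degrees(c[:2]),"nose",np.percentile(Q[:,0],[99,100]))
for lo in (-130,-115,-100,-85):
    b=Q[(Q[:,0]>lo)&(Q[:,0]<lo+15)]; print(lo,b[:,1].min().round(1),b[:,1].max().round(1))
m=(S[:,2]>55)&(S[:,2]<60)&(abs(S[:,0])<60)&(abs(S[:,1])<60); Q=S[m]
for sg in (1,-1):
    b=Q[sg*Q[:,1]>30]; k=np.polyfit(b[:,0],b[:,1],1); print("rail",sg,k,b[:,1].min(),b[:,1].max())
```

```text
t 7.22 stage mm [-177.49    0.94   76.7 ] yaw 14.06 F [ 0.41  0.04 -2.26] M [-0.058  0.12  -0.009] op 0.102
(array([-0.05,  0.12, -0.09]), array([0.01, 0.11, 0.05]))
plate z 0.06931148278770148 [ 0.07317722 -0.04988525] nose [-70.12843306 -69.53888052]
-130 -45.4 44.0
-115 -45.4 44.6
-100 -45.2 44.8
-85 -45.4 43.9
rail 1 [2.28466916e-03 5.14241830e+01] 46.95742557040603 55.72712295589793
rail -1 [ 1.62754789e-04 -5.12952458e+01] -55.14668074410732 -47.48349652262867
```

View pics/t5.png

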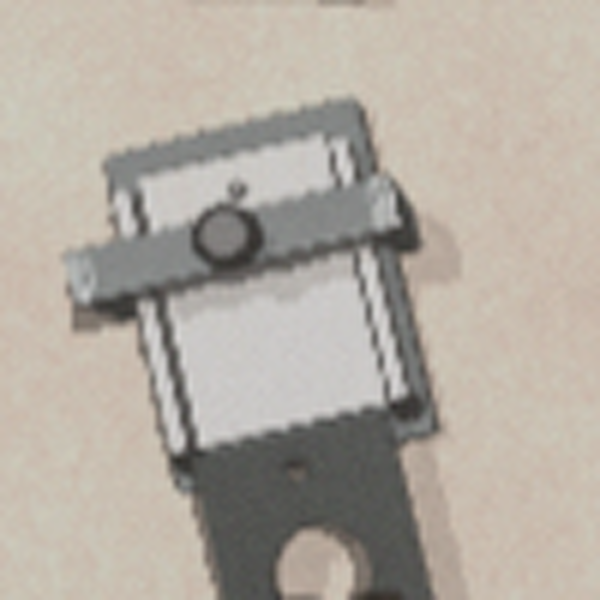

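View pics/s5.png

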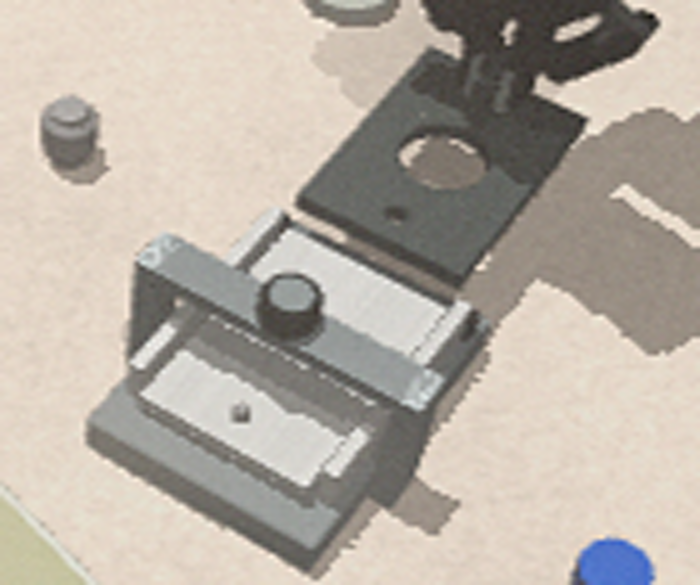

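Run:
```python
from h import *
s=report()
f=lambda x,y:((x+.5)/6-.5+210,(y+.5)/6-.5+160)
print("hole",instage(ray("top",f(296,467),.0675)),"pin",instage(ray("top",f(237,186),.053)), "lens",instage(ray("top",f(228,235),.12)))
im=cv2.imread("t5.png"); 
print(delta(st(-.06,0.0012,.0752),down(14.03)))
```

```text
t 7.32 stage mm [-177.41    0.93   76.9 ] yaw 14.06 F [ 0.01  0.24 -1.81] M [0.011 0.043 0.066] op 0.1
hole [-86.60497998   0.66137322  67.5       ] pin [4.74562102e+01 9.51196671e-04 5.30000000e+01] lens [ 15.54054263  -0.77530804 120.        ]
(array([11.74,  0.19,  0.  ]), array([0.01, 0.03, 0.07]))
```

{"api": "play_rows", "payload": {
  "steps": [
    {"claw": 0, "tx": 0, "ty": 0.1, "tz": 0, "ax": 0, "ay": 0, "az": 0},
    {"claw": 0, "tx": 0.3, "ty": 0.17, "tz": 0, "ax": 0, "ay": 0, "az": 0},
    {"claw": 0, "tx": 0.9, "ty": 0.17, "tz": 0, "ax": 0, "ay": 0, "az": 0},
    {"claw": 0, "tx": 1.6, "ty": 0.17, "tz": 0, "ax": 0, "ay": 0, "az": 0},
    {"claw": 0, "tx": 2.3, "ty": 0.17, "tz": 0, "ax": 0, "ay": 0, "az": 0},
    {"claw": 0, "tx": 3, "ty": 0.17, "tz": 0, "ax": 0, "ay": 0, "az": 0},
    {"claw": 0, "tx": 3, "ty": 0.17, "tz": 0, "ax": 0, "ay": 0, "az": 0}
  ]
}}

```text
time: 7.9
eef_pos: [0.4531, 0.1467, 0.0751]
tcp_rot: [0.702, 0.087, -0.086, -0.702]
contact_force: [0.0, 0.0, -1.6]
opening: 0.098
```

Run:
```python
from h import *
s=report(); print(delta(st(-.044,0.0009,.0752),down(14.03)))
```

```text
t 7.9 stage mm [-145.94    0.84   75.12] yaw 14.06 F [ 0.04  0.03 -1.61] M [-0.031  0.118  0.01 ] op 0.098
(array([ 1.019e+01,  1.000e-02, -1.000e-02]), array([0.02, 0.03, 0.11]))
```

No side contact. Sliding on.

{"api": "play_rows", "payload": {
  "steps": [
    {"claw": 0, "tx": 0.5, "ty": 0, "tz": 0, "ax": 0, "ay": 0, "az": 0},
    {"claw": 0, "tx": 1.2, "ty": 0, "tz": 0, "ax": 0, "ay": 0, "az": 0},
    {"claw": 0, "tx": 2, "ty": 0, "tz": 0, "ax": 0, "ay": 0, "az": 0},
    {"claw": 0, "tx": 2.8, "ty": 0, "tz": 0, "ax": 0, "ay": 0, "az": 0},
    {"claw": 0, "tx": 3.6, "ty": 0, "tz": 0, "ax": 0, "ay": 0, "az": 0},
    {"claw": 0, "tx": 4.4, "ty": 0, "tz": 0, "ax": 0, "ay": 0, "az": 0},
    {"claw": 0, "tx": 5, "ty": 0, "tz": 0, "ax": 0, "ay": 0, "az": 0},
    {"claw": 0, "tx": 5.5, "ty": 0, "tz": 0, "ax": 0, "ay": 0, "az": 0},
    {"claw": 0, "tx": 5.5, "ty": 0, "tz": 0, "ax": 0, "ay": 0, "az": 0}
  ]
}}

```text
time: 8.65
eef_pos: [0.5057, 0.16, 0.0748]
tcp_rot: [-0.702, -0.087, 0.086, 0.702]
contact_force: [-0.5, 0.3, -2.1]
opening: 0.097
```

Run:
```python
from h import *
s=report(); print(delta(st(-.0427,0.0009,.0752),down(14.03)))
```

```text
t 8.65 stage mm [-91.78   1.07  74.83] yaw 14.06 F [-0.47  0.27 -2.09] M [-0.04   0.092 -0.019] op 0.097
(array([ 4.91, -0.03, -0.03]), array([0.01, 0.03, 0.05]))
```

{"api": "play_rows", "payload": {
  "steps": [
    {"claw": 0, "tx": 0.4, "ty": -0.03, "tz": 0, "ax": 0, "ay": 0, "az": 0},
    {"claw": 0, "tx": 1, "ty": -0.03, "tz": 0, "ax": 0, "ay": 0, "az": 0},
    {"claw": 0, "tx": 1.8, "ty": -0.03, "tz": -0.02, "ax": 0, "ay": 0, "az": 0},
    {"claw": 0, "tx": 2.6, "ty": -0.03, "tz": -0.02, "ax": 0, "ay": 0, "az": 0},
    {"claw": 0, "tx": 3.4, "ty": -0.03, "tz": -0.02, "ax": 0, "ay": 0, "az": 0},
    {"claw": 0, "tx": 4.1, "ty": -0.03, "tz": -0.02, "ax": 0, "ay": 0, "az": 0},
    {"claw": 0, "tx": 4.6, "ty": -0.03, "tz": -0.02, "ax": 0, "ay": 0, "az": 0},
    {"claw": 0, "tx": 4.9, "ty": -0.03, "tz": -0.02, "ax": 0, "ay": 0, "az": 0},
    {"claw": 0, "tx": 4.9, "ty": -0.03, "tz": -0.02, "ax": 0, "ay": 0, "az": 0},
    {"claw": 0, "tx": 4.9, "ty": -0.03, "tz": -0.02, "ax": 0, "ay": 0, "az": 0}
  ]
}}

```text
time: 9.48
eef_pos: [0.5519, 0.1715, 0.0747]
tcp_rot: [0.702, 0.086, -0.087, -0.702]
contact_force: [-0.6, 1.3, -2.4]
opening: 0.104
```

Run:
```python
from h import *
s=report(); print(delta(st(-.0427,0.0009,.0752),down(14.03)))
p,d=cams.read_camera("top"); np.save("t6d.npy",d); cv2.imwrite("t6.png",p)
p2,d2=cams.read_camera("scene"); cv2.imwrite("s6.png",p2); cv2.imwrite("pics/s6.png",cv2.resize(cv2.convertScaleAbs(p2[210:310,310:420],alpha=1.5),None,fx=7,fy=6,interpolation=cv2.INTER_CUBIC))
cv2.imwrite("pics/t6.png",cv2.resize(cv2.convertScaleAbs(p[160:260,210:310],alpha=1.8),None,fx=6,fy=6,interpolation=cv2.INTER_CUBIC))
```

```text
t 9.48 stage mm [-44.09   1.08  74.73] yaw 14.06 F [-0.63  1.27 -2.37] M [-0.001  0.055 -0.001] op 0.104
(array([ 0.14, -0.05, -0.02]), array([-0.  ,  0.03, -0.04]))
```

View pics/t6.png

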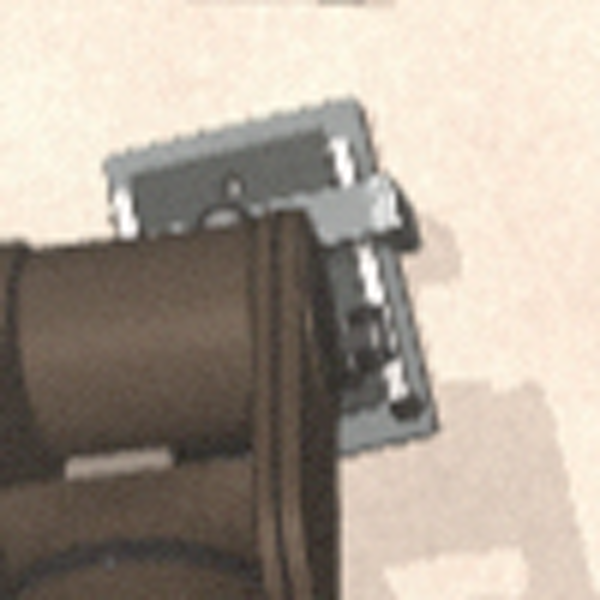

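View pics/s6.png

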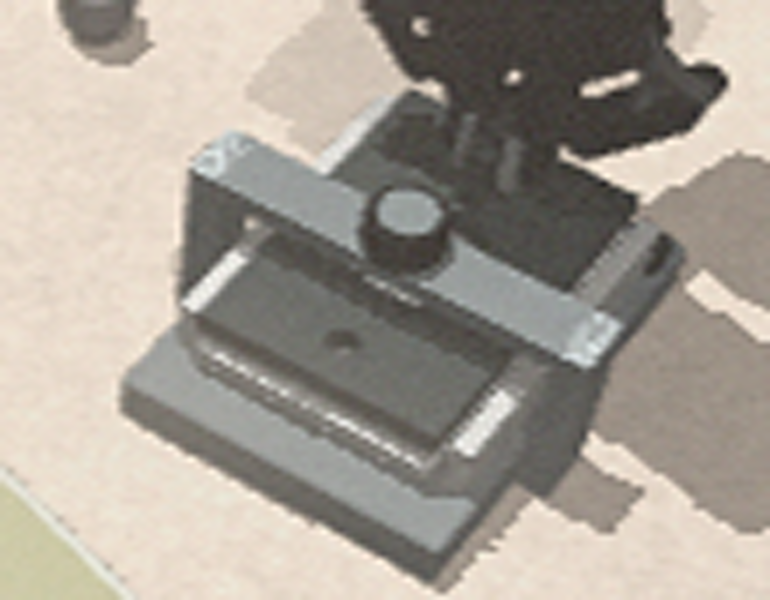

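Both views show the nose through the bridge with its hole over the pin region (top crop (233,186), scene crop (343,342)). Measuring the residual offset.

Run:
```python
from h import *
s=report()
p=cv2.imread("t6.png"); q=cv2.imread("s6.png"); o=cv2.imread("topraw.png")
cv2.imwrite("pics/h6.png",np.hstack([cv2.resize(cv2.convertScaleAbs(a,alpha=2.2),(390,390),interpolation=cv2.INTER_CUBIC) for a in (p[178:204,235:261],q[254:280,346:372])]))
ft=lambda x,y:((x+.5)/6-.5+210,(y+.5)/6-.5+160); fs=lambda x,y:((x+.5)/7-.5+310,(y+.5)/6-.5+210); f7=lambda x,y:((x+.5)/7-.5+320,(y+.5)/7-.5+225)
print("hole top",instage(ray("top",ft(233,186),.0655)),"pin",instage(ray("top",ft(237,186),.053)))
print("hole scene",instage(ray("scene",fs(343,342),.066)),"pin scene",instage(ray("scene",f7(267,322),.053)))
C=cloud("top",np.load("t6d.npy")).reshape(-1,3); S=np.array([instage(a) for a in C])
m=(S[:,2]>62)&(S[:,2]<72)&(S[:,0]>34)&(S[:,0]<75)&(abs(S[:,1])<60); c,Q=plane(S[m]/1000); Q*=1000
print(c,np.degrees(c[:2]),"nose",np.percentile(Q[:,0],[99,100]),Q[:,1].min(),Q[:,1].max())
m=(S[:,2]>55)&(S[:,2]<60)&(S[:,0]>34)&(S[:,0]<75)&(abs(S[:,1])<60); Q=S[m]
for sg in (1,-1): b=Q[sg*Q[:,1]>30][:,1]; print("rail",b.min(),b.max())
```

```text
t 9.58 stage mm [-44.4    1.13  74.7 ] yaw 14.07 F [ 1.45  0.27 -1.17] M [-0.024  0.092  0.033] op 0.099
hole top [4.56671135e+01 3.65035404e-02 6.55000000e+01] pin [4.74562102e+01 9.51196671e-04 5.30000000e+01]
hole scene [44.82347122  0.45233854 66.        ] pin scene [47.56003143  1.16504928 53.        ]
[-0.00782566 -0.00071493  0.0667407 ] [-0.44837736 -0.04096242] nose [63.51922866 64.06314591] -44.89298345474347 44.32413828909273
rail 47.63675877340896 55.017334248233475
rail -54.37647760818491 -44.836962511196724
```

View pics/h6.png

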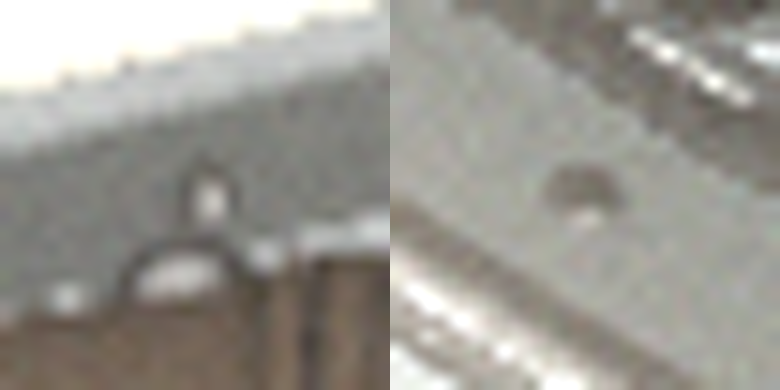

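{"api": "play_rows", "payload": {
  "steps": [
    {"claw": 0, "tx": 0.1, "ty": 0, "tz": 0, "ax": 0, "ay": 0, "az": 0},
    {"claw": 0, "tx": 0.2, "ty": 0, "tz": 0.01, "ax": 0, "ay": 0, "az": 0},
    {"claw": 0, "tx": 0.2, "ty": 0, "tz": 0.01, "ax": 0, "ay": 0, "az": 0},
    {"claw": 0, "tx": 0.2, "ty": 0.08, "tz": 0.01, "ax": 0, "ay": 0, "az": 0},
    {"claw": 0, "tx": 0.2, "ty": 0.16, "tz": 0.01, "ax": 0, "ay": 0, "az": 0},
    {"claw": 0, "tx": 0.2, "ty": 0.24, "tz": 0.01, "ax": 0, "ay": 0, "az": 0},
    {"claw": 0, "tx": 0.2, "ty": 0.32, "tz": 0.01, "ax": 0, "ay": 0, "az": 0},
    {"claw": 0, "tx": 0.2, "ty": 0.35, "tz": 0.01, "ax": 0, "ay": 0, "az": 0},
    {"claw": 0, "tx": 0.2, "ty": 0.35, "tz": 0.01, "ax": 0, "ay": 0, "az": 0}
  ]
}}

```text
time: 10.33
eef_pos: [0.5538, 0.1721, 0.0712]
tcp_rot: [0.702, 0.086, -0.087, -0.702]
contact_force: [-1.5, -1.3, -2.8]
opening: 0.101
```

Run:
```python
from h import *
s=report()
```

```text
t 10.33 stage mm [-42.11   1.18  71.2 ] yaw 14.06 F [-1.52 -1.26 -2.78] M [-0.021  0.139  0.015] op 0.101
```

{"api": "play_rows", "payload": {
  "steps": [
    {"claw": 0, "tx": 0, "ty": 0.07, "tz": 0, "ax": 0, "ay": 0, "az": 0},
    {"claw": 0, "tx": 0, "ty": 0.14, "tz": 0, "ax": 0, "ay": 0, "az": 0},
    {"claw": 0, "tx": 0, "ty": 0.21, "tz": 0, "ax": 0, "ay": 0, "az": 0},
    {"claw": 0, "tx": 0, "ty": 0.28, "tz": 0, "ax": 0, "ay": 0, "az": 0},
    {"claw": 0, "tx": 0, "ty": 0.28, "tz": 0, "ax": 0, "ay": 0, "az": 0},
    {"claw": 0, "tx": 0, "ty": 0.28, "tz": 0, "ax": 0, "ay": 0, "az": 0}
  ]
}}

```text
time: 10.83
eef_pos: [0.5539, 0.1721, 0.0685]
tcp_rot: [0.702, 0.086, -0.087, -0.702]
contact_force: [0.1, -0.4, -2.3]
opening: 0.101
```

Run:
```python
from h import *
s=report()
```

```text
t 10.83 stage mm [-42.03   1.17  68.53] yaw 14.06 F [ 0.11 -0.42 -2.33] M [-0.027  0.069 -0.077] op 0.101
```

Bottom face is at ≈49 mm, below the pin's 53 mm tip, with no contact force, so the hole is over the pin. Going down to the seat.

{"api": "play_rows", "payload": {
  "steps": [
    {"claw": 0, "tx": 0, "ty": 0.1, "tz": 0, "ax": 0, "ay": 0, "az": 0},
    {"claw": 0, "tx": 0, "ty": 0.2, "tz": 0, "ax": 0, "ay": 0, "az": 0},
    {"claw": 0, "tx": 0, "ty": 0.3, "tz": 0, "ax": 0, "ay": 0, "az": 0},
    {"claw": 0, "tx": 0, "ty": 0.4, "tz": 0, "ax": 0, "ay": 0, "az": 0},
    {"claw": 0, "tx": 0, "ty": 0.45, "tz": 0, "ax": 0, "ay": 0, "az": 0},
    {"claw": 0, "tx": 0, "ty": 0.45, "tz": 0, "ax": 0, "ay": 0, "az": 0},
    {"claw": 0, "tx": 0, "ty": 0.45, "tz": 0, "ax": 0, "ay": 0, "az": 0}
  ]
}}

```text
time: 11.42
eef_pos: [0.554, 0.1721, 0.0644]
tcp_rot: [0.702, 0.087, -0.087, -0.702]
contact_force: [-2.4, 0.4, 0.2]
opening: 0.101
```

Run:
```python
from h import *
s=report()
p,d=cams.read_camera("top"); cv2.imwrite("t7.png",p)
q,d2=cams.read_camera("scene"); cv2.imwrite("s7.png",q)
cv2.imwrite("pics/h7.png",np.hstack([cv2.resize(cv2.convertScaleAbs(a,alpha=2.),(390,390),interpolation=cv2.INTER_CUBIC) for a in (p[170:210,225:265],q[234:294,331:391])]))
s=report()
```

```text
t 11.42 stage mm [-41.9    1.17  64.42] yaw 14.06 F [-2.39  0.45  0.19] M [-0.049  0.224  0.064] op 0.101
t 11.52 stage mm [-41.9    1.18  64.44] yaw 14.07 F [-2.32  0.36  1.82] M [-0.054  0.286 -0.054] op 0.1
```

View pics/h7.png

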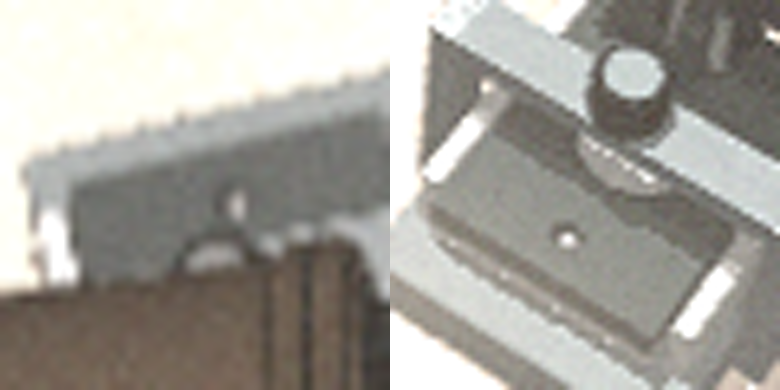

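Scene crop: the bright pin tip shows inside the hole at (567,238) and the plate lies on the seat. Pressing down gently, easing back slightly off the pin.

{"api": "play_rows", "payload": {
  "steps": [
    {"claw": 0, "tx": -0.04, "ty": 0.08, "tz": 0, "ax": 0, "ay": 0, "az": 0},
    {"claw": 0, "tx": -0.04, "ty": 0.16, "tz": 0, "ax": 0, "ay": 0, "az": 0},
    {"claw": 0, "tx": -0.04, "ty": 0.24, "tz": 0, "ax": 0, "ay": 0, "az": 0},
    {"claw": 0, "tx": -0.04, "ty": 0.32, "tz": 0, "ax": 0, "ay": 0, "az": 0},
    {"claw": 0, "tx": -0.04, "ty": 0.4, "tz": 0, "ax": 0, "ay": 0, "az": 0},
    {"claw": 0, "tx": -0.04, "ty": 0.4, "tz": 0, "ax": 0, "ay": 0, "az": 0},
    {"claw": 0, "tx": -0.04, "ty": 0.4, "tz": 0, "ax": 0, "ay": 0, "az": 0}
  ],
  "grip_force": 110
}}

```text
time: 12.1
eef_pos: [0.5541, 0.1721, 0.0609]
tcp_rot: [-0.702, -0.087, 0.086, 0.702]
contact_force: [-1.7, -0.7, 5.0]
opening: 0.097
```

Run:
```python
from h import *
s=report(); print((R.from_quat(s["tcp_rot"]).as_matrix()).round(4))
```

```text
t 12.1 stage mm [-41.87   1.17  60.86] yaw 14.06 F [-1.66 -0.71  4.97] M [-0.049  0.377  0.   ] op 0.097
[[ 9.70e-01  9.00e-04 -2.43e-01]
 [ 2.43e-01  2.00e-04  9.70e-01]
 [ 9.00e-04 -1.00e+00 -0.00e+00]]
```

{"api": "play_rows", "payload": {
  "steps": [
    {"claw": 0, "tx": -0.02, "ty": 0.07, "tz": 0, "ax": 0, "ay": 0, "az": 0},
    {"claw": 0, "tx": -0.02, "ty": 0.14, "tz": 0, "ax": 0, "ay": 0, "az": 0},
    {"claw": 0, "tx": -0.02, "ty": 0.2, "tz": 0, "ax": 0, "ay": 0, "az": 0},
    {"claw": 0, "tx": -0.02, "ty": 0.25, "tz": 0, "ax": 0, "ay": 0, "az": 0},
    {"claw": 0, "tx": -0.02, "ty": 0.25, "tz": 0, "ax": 0, "ay": 0, "az": 0},
    {"claw": 0, "tx": -0.02, "ty": 0.25, "tz": 0, "ax": 0, "ay": 0, "az": 0}
  ]
}}

```text
time: 12.6
eef_pos: [0.554, 0.1721, 0.0594]
tcp_rot: [0.702, 0.087, -0.086, -0.702]
contact_force: [-5.2, 0.0, 10.6]
opening: 0.095
```

Run:
```python
from h import *
s=report(); print((R.from_quat(s["tcp_rot"]).as_matrix()).round(4))
```

```text
t 12.6 stage mm [-41.91   1.14  59.39] yaw 14.07 F [-5.17  0.04 10.6 ] M [-0.093  0.711  0.033] op 0.095
[[ 9.70e-01  8.00e-04 -2.43e-01]
 [ 2.43e-01  1.00e-04  9.70e-01]
 [ 8.00e-04 -1.00e+00 -1.00e-04]]
```

{"api": "play_rows", "payload": {
  "steps": [
    {"claw": 0, "tx": -0.04, "ty": 0.03, "tz": 0, "ax": 0, "ay": 0, "az": 0},
    {"claw": 0, "tx": -0.08, "ty": 0.06, "tz": 0, "ax": 0, "ay": 0, "az": 0},
    {"claw": 0, "tx": -0.08, "ty": 0.1, "tz": 0, "ax": 0, "ay": 0, "az": 0},
    {"claw": 0, "tx": -0.08, "ty": 0.1, "tz": 0, "ax": 0, "ay": 0, "az": 0},
    {"claw": 0, "tx": -0.08, "ty": 0.1, "tz": 0, "ax": 0, "ay": 0, "az": 0}
  ]
}}

```text
time: 13.02
eef_pos: [0.5541, 0.1721, 0.0594]
tcp_rot: [-0.702, -0.087, 0.086, 0.702]
contact_force: [-4.2, -0.1, 12.8]
opening: 0.093
```

Run:
```python
from h import *
s=report()
p,d=cams.read_camera("top"); 
q,d2=cams.read_camera("scene")
cv2.imwrite("pics/h8.png",np.hstack([cv2.resize(cv2.convertScaleAbs(a,alpha=2.),(390,390),interpolation=cv2.INTER_CUBIC) for a in (p[170:210,225:265],q[234:294,331:391])]))
cv2.imwrite("pics/s8.png",q)
C=cloud("top",d).reshape(-1,3); S=np.array([instage(a) for a in C])
m=(S[:,2]>47)&(S[:,2]<55.5)&(S[:,0]>34)&(S[:,0]<70)&(abs(S[:,1])<44); c,Q=plane(S[m]/1000); print("top nose z",c[2],"slope",np.degrees(c[:2]),len(Q),"nose",Q[:,0].max())
C=cloud("scene",d2).reshape(-1,3); S=np.array([instage(a) for a in C])
for lo,hi in ((34,62),(-64,-5)):
    m=(S[:,2]>48)&(S[:,2]<58)&(S[:,0]>lo)&(S[:,0]<hi)&(abs(S[:,1])<40); c,Q=plane(S[m]/1000); print("scene z (minus .0027 bias)",lo,c[2]-.0027,np.degrees(c[:2]),len(Q))
for nm,x0,y0 in (("rail",-1,-1),):
    m=(S[:,2]>56)&(S[:,2]<64)&(abs(S[:,0])<60)&(abs(abs(S[:,1])-51)<5); print("rail z scene",np.median(S[m][:,2])-2.7)
s=report()
```

```text
t 13.02 stage mm [-41.86   1.16  59.39] yaw 14.06 F [-4.2  -0.14 12.85] M [-0.083  0.767  0.012] op 0.093
top nose z 0.051620724656764656 slope [-1.17909238 -0.00541005] 295 nose 0.06657387743711617
scene z (minus .0027 bias) 34 0.05184015978227131 [0.13850827 0.13816593] 375
scene z (minus .0027 bias) -64 0.052015271660864386 [0.52103921 0.1893977 ] 291
rail z scene 57.64040311892286
t 13.12 stage mm [-41.87   1.15  59.37] yaw 14.07 F [-5.29 -0.92 13.29] M [-0.026  0.783 -0.019] op 0.099
```

View pics/h8.png

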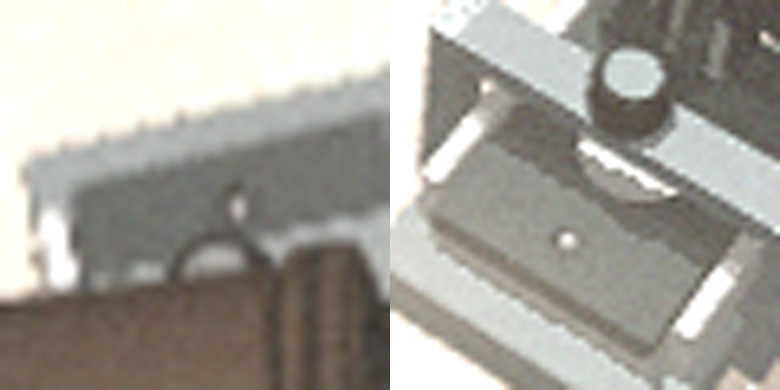

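View pics/s8.png

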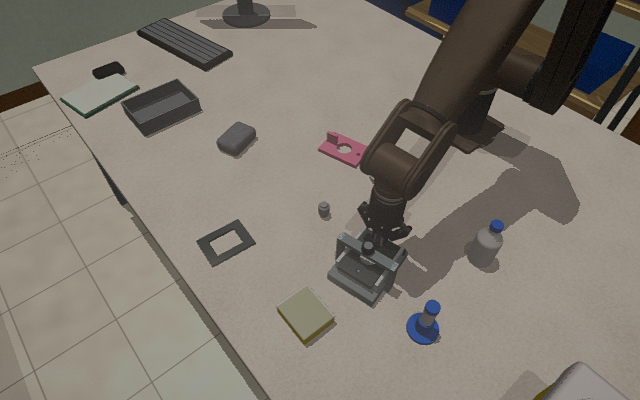

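The plate top is at ≈52 mm at nose and tail (underside 40 mm, which is the stop). Force rose from 10.6 to 13.3 N without any further travel, so it is on the hard stop. Holding briefly to confirm it is steady, then handing in.

{"api": "play_rows", "payload": {
  "steps": [
    {"claw": 0, "tx": 0, "ty": 0.02, "tz": 0, "ax": 0, "ay": 0, "az": 0},
    {"claw": 0, "tx": 0, "ty": 0.04, "tz": 0, "ax": 0, "ay": 0, "az": 0},
    {"claw": 0, "tx": 0, "ty": 0.04, "tz": 0, "ax": 0, "ay": 0, "az": 0},
    {"claw": 0, "tx": 0, "ty": 0.04, "tz": 0, "ax": 0, "ay": 0, "az": 0},
    {"claw": 0, "tx": 0, "ty": 0.04, "tz": 0, "ax": 0, "ay": 0, "az": 0},
    {"claw": 0, "tx": 0, "ty": 0.04, "tz": 0, "ax": 0, "ay": 0, "az": 0}
  ]
}}

```text
time: 13.62
eef_pos: [0.5541, 0.1721, 0.0594]
tcp_rot: [-0.702, -0.087, 0.086, 0.702]
contact_force: [-5.5, -0.8, 15.5]
opening: 0.093
```

Run:
```python
from h import *
s=report()
if 10<s["contact_force"][2]<25 and s["eef_pos"][2]<.0598: print(ctrl.sign_off())
```

```text
t 13.62 stage mm [-41.87   1.15  59.36] yaw 14.07 F [-5.53 -0.79 15.53] M [-0.049  0.942  0.008] op 0.093
the job is handed in; nothing more can be done
None
```

I picked up the black insert by its fin and slid it between the rails and under the bridge. Its hole dropped over the pin, and I pressed it down. I handed the job in at 13.6 s, still gripping the insert and pushing down with about 15.5 N.

**Last checks**
- **Seat:** The TCP went down 5.1 mm from first seat contact, and then stayed at 59.4 mm while the push rose from 10.6 to 15.5 N. That is the hard stop. The plate top measured about 52 mm at both nose and tail, so its underside is at about 40 mm.
- **Pin:** The pin tip was visible inside the hole in the scene image.
- **Bystanders:** They looked unmoved in the last scene picture; I did not measure them. The arm hides the dish and partly covers the pink look-alike.

**What disagreed**
- **Side force:** About 5.5 N toward the robot remained. The hole is probably leaning lightly on the pin, and easing the tool back slightly did not remove it.
- **Slope readings:** The depth slope fits on the small visible patches disagreed, from +0.5° at the tail in the scene view to -1.2° at the nose in the top view. I relied on the matching heights instead.
- **Camera offset:** The scene camera read about 3 mm off the top camera, so I used the top camera for positions.

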